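# Rock a stuck locating block out of a bench jig

### The job

The wooden locating block is stuck in the pocket of the blue bench jig. Press the jig's red ejector plunger all the way down and let it come back up, then grip the block by its dark post and rock it while it is still in the pocket, tilting it clearly (a good 6 degrees) first towards the plunger and then the other way, repeating as needed until it works free. Finish while still holding it, still and upright, one to three centimetres clear above the jig and straight over its pocket; do not let go or put it down, and leave the orange bin, the wood offcut and the red cup alone.

Things in the scene. Friction and masses are not known exactly. Their poses are not given: they have to be found in the camera images.
- jig: Blue bench jig fixed to the table, base 120 x 250 x 10 mm. Origin: on the table under the middle of the block's pocket; z up, +y from the pocket towards the plunger. Pocket between aluminium cheeks (inner faces x = +-16.5 mm) and blue housings (inner faces y = +-37, outer ends y = +-62 mm), tops 42 mm above the table, floor 10 mm above it
- pocket (a point): Centre of the pocket's mouth, level with the jig's rim, 42 mm above the table; axes as the jig's
- pads (a point): Point in the pocket's middle at the height of two brass spring pads, 34 mm above the table. Their rounded noses press on the block's two ends (y = +-30 mm) with about 24 N each (spring 3 N/mm, 7 mm of give outwards); friction resists a straight pull with 25 to 35 N until its underside is above them, about half on one end when rocked
- plunger (a joint): Ejector plunger's downward travel: 0 up, 0.015 m fully down; about 2.5 N of spring at the top and 6 N at the bottom, and some 10 to 15 N more while it lifts the stuck block; it springs back by itself. Fully down, it raises the block by about 5 mm, where friction leaves it
- plunger_top (a point): Centre of the top face of the plunger's red cap, 30 mm across; at rest 68 mm above the table, 115 mm from the pocket's middle along the jig's +y
- block: Light wooden block 30 (x) x 60 (y) x 50 (z) mm with a dark grip post on top (90 mm overall), about 0.18 kg. Origin: centre of its underside; axes parallel to the jig's when seated. Starts upright, underside on the pocket's floor, shoulder 18 mm above the rim. Rocks about the jig's x axis (top towards +y or -y); the cheeks stop it tipping the other way
- grip_post (a point): Middle of the dark square post on the block, 26 x 26 mm, 40 mm tall; 70 mm above the block's underside; faces at +-13 mm in x and y
- orange_bin: Open orange plastic bin 60 x 60 x 45 mm, loose; origin at the centre of its underside
- offcut: Dark wood offcut 30 x 80 x 22 mm, loose; origin at the centre of its underside
- cup: Red cup, 72 mm across the rim, 85 mm tall, loose; origin at the centre of its underside
Mind the look-alikes: they are no part of the job. What is meant by the block is not green or yellow, and is the larger of those in its own colour.

How it is judged (in metres and radians):
On the way, in this order (a step that is already met when the one before it is completed fails the run):
1. the plunger is pushed fully down (value of joint plunger above 0.0135 m), for 0.05 s.
2. the block, raised by the ejector, is still in the pocket and the plunger is back up (value of joint plunger below 0.002 m and z of block in the frame of jig above 0.013 m), for 0.1 s.
3. held by the fingers and still in the pocket, the block is tilted at least 4 degrees towards the plunger (angle between block's own y axis and vertical above 1.641 rad and z of block in the frame of jig below 0.034 m and contact force between block and the fingers above 1 N), for 0.05 s.
4. still in the pocket, the block is tilted at least 4 degrees the other way (angle between block's own y axis and vertical below 1.501 rad and z of block in the frame of jig below 0.034 m and contact force between block and the fingers above 1 N), for 0.05 s.
At the end, for the whole second after the job is handed in: The fingers hold the block still, within 7 degrees of upright, its underside 5 to 45 mm above the jig's rim and within 20 mm of the pocket's middle sideways, touching no part of the jig; the plunger is back up, and the bin, offcut and cup are within 20 mm of where they were (z of block in the frame of jig between 0.047 and 0.087 m and horizontal distance between block and pocket below 0.02 m and angle between block's own z axis and vertical below 0.12 rad and contact force between block and jig below 0.1 N and contact force between block and the fingers above 2 N and linear speed of block below 0.02 m/s and value of joint plunger below 0.003 m and distance of each of orange_bin, offcut, cup from where it was at the start of the episode below 0.02 m); the arm keeps its last pose, push and grip.
It fails at once if the bin, offcut or cup is pushed more than 20 mm (distance of any of orange_bin, offcut, cup from where it was at the start of the episode above 0.02 m).
It also fails if it takes over 45 s, if anything falls off the work surface, if the arm or the gripper's body presses on something with over 40 N, if the wrist force passes 120 N, or if a joint passes its speed limit or range.

### The arm

A 6-joint arm with a two-finger parallel gripper is mounted at the origin on the work surface. World frame = base frame: x ahead of the robot, y to its left, z up, the work surface at z = 0. Lengths are in mm, angles in rad, forces in N, time in s.
With the tool pointing down it reaches from about 275 to 1000 mm from the base axis. Payload 8.4 kg.
Tool frame: the origin (TCP) lies on the mounting face of the last link; the fingertips stand 173 mm ahead of it and the grasp point (between the pads) lies 155 mm ahead of it; z points along the fingers, y is the line along which they close (so a half turn about z gives the same grasp; the last joint's range is limited). The gripper opens to 85 mm and grips with 20 to 120 N. Pads are 22 mm wide; open, the fingers measure 114 mm over their backs; the gripper's body (76 mm by 85 mm) begins 54 mm behind the grasp point. The pads swing forward as they close: fully open they stand 13 mm farther back than shut.
Start: joints at [-1.241, 0.353, 1.633, -0, 1.155, -0.002], TCP at [203.59, -590.915, 404.681] pointing down, gripper open.
Joint ranges: [-2.63, 2.63], [-0.92, 2.1], [0.06, 2.66], [-1.3, 4.44], [0, 2.69], [-3.02, 3.02]. Speed limits (rad/s): [2.22, 2.22, 2.79, 3.14, 3.14, 3.14].

### API

Orientations are given as [roll, pitch, yaw] about the fixed x, y, z axes, in that order (R = Rz(yaw) Ry(pitch) Rx(roll)).
In Python, from rig import r gives the robot as it stands.
- The arm moves only by the tool apply_moves, never from a script. Its argument "deltas" is a list of rows, each an object with "claw": the gripper command: -1 is fully open, 1 is shut, values between are in proportion; "delta_pos": the shift along the tool's x, y, z in cm, a list of three; "yaw": the turn about the tool's z in rad. In form: [{"claw": claw, "delta_pos": [tx, ty, tz], "yaw": yaw}, ...]. A call has 1 to 8 rows; each row shifts and turns the commanded pose from where the row before left it, along the tool's axes as they then stand; what a row does not reach is not made up. A row lasts 1/8 s, in which the tool goes at most 62.5 mm and 10.7 degrees, less where a joint would pass 70% of its speed; a pose out of reach is approached as far as the arm can. A call with a gripper value outside its range is refused whole. The fingers move at their own pace and stop on an object; "grip_force" is the grip in N (left out, the last holds). Time passes only in rows, so rows that do not move let the fingers close. It gives the time, the measured TCP pose, the force, the opening and the grip force at its end, in the units of the state.
- r.sense(): the state, without advancing time (a new reading comes with each control period).
- r.grab_frame(name): name is "scene" or "top" or "wrist"; returns a dict with "img" (480x640x3 uint8, blue, green, red), "z_map" (480x640 float32, mm along the optical axis (not along the pixel's ray), 0 where there is no reading), "fx", "fy", "cx", "cy" (pixels), "eye" and "rotation" of the camera in the world; the wrist camera has in their place "T_tool_cam" (4x4, takes a point from camera to tool coordinates, whose origin is the TCP and whose axes are the flange's). Camera axes: x right, y up, looking along -z (the intrinsics and any distortion apply to the point x, -y, -z); pixel columns grow to the right and rows downward; lengths in mm; the calibration is good to about 2 mm. A picture is of the moment at which its call begins: read the wrist's pose just before it.
- r.sign_off(): hands the job in; it is judged then, once.
The state is a dict: "clock": time; "qpos": joint angles; "qvel": joint speeds; "joint_efforts": joint torques, N m; "eef_pos": TCP position; "tcp_rot": TCP orientation; "contact_force": force on the tool from outside, world axes, zero at the start; "wrist_torque": the same for the moment, N m; "opening": opening from 0.0 (shut) to 1.0 (fully open); "grasp_force": force on a finger pad.
Only numpy, scipy, OpenCV 4.12 (cv2) and the standard library are available. Lean on these libraries where they do the work, as an engineer would, in place of code of your own. Each camera call takes 0.05 s, during which the arm holds its last target. There are 200 camera calls.

## Working session

There is one attempt and no reset: what is moved stays moved. The work goes in short steps, Python scripts to look and compute and a tool call to move; the robot and the scene stay as the last step left them, time stands still between calls to the robot, and variables do not carry over. Pictures are saved under pics/ and viewed, at most 10 in all, crops included, and the job is handed in when it is done.

Besides the shell and the picture viewer there is one more tool, called after "Call:" by a JSON object that holds its "name" and its "arguments". apply_moves: Moves the arm, as the interface text tells. Its arguments: {"type":"object","properties":{"deltas":{"type":"array"},"grip_force":{"type":"number"}},"required":["deltas"]}

```bash
ls; mkdir -p pics; python3 - <<'E'
from rig import r
import cv2,numpy as np
s=r.sense();print(s)
for n in("scene","top"):
    f=r.grab_frame(n);cv2.imwrite(f"pics/{n}0.png",f["img"]);np.savez(f"{n}0.npz",**f)
    print(n,f["fx"],f["fy"],f["cx"],f["cy"],f["eye"],f["rotation"],[k for k in f])
E
```

```text
pics
{'clock': 0.0, 'qpos': array([-1.24139489e+00,  3.53670181e-01,  1.63412003e+00,  4.25526266e-07,
        1.15523224e+00, -2.42515615e-03]), 'qvel': array([ 0.00040203,  0.00091287, -0.00068401,  0.00153452,  0.00282503,
       -0.00070093]), 'joint_efforts': array([ 2.33097191e-03, -6.05244756e+01, -3.42066979e+01,  1.04087678e-04,
        9.26919834e-03, -9.97257018e-06]), 'eef_pos': array([ 203.5166321 , -590.69083425,  403.95379266]), 'tcp_rot': array([-3.14016286e+00, -3.85654158e-06,  3.31826420e-01]), 'contact_force': array([-0.36877655,  0.08360446,  0.37914245]), 'wrist_torque': array([ 0.01829262,  0.04035775, -0.00915962]), 'grasp_force': 0.0, 'opening': 1.002262509391977}
scene 454.44379120835765 454.44379120835765 323.01253018969254 243.485544155402 [ 993.51475607 -205.27709256  631.48448256] [ 0.72552742 -0.00358665  1.15828742] ['img', 'z_map', 'fx', 'fy', 'cx', 'cy', 'eye', 'rotation']
top 499.15408533076106 499.15408533076106 325.58229242470094 241.65682407597572 [ 4.85127257e+02 -2.23256578e-01  8.13606762e+02] [ 0.10867369 -0.00707758 -1.56257092] ['img', 'z_map', 'fx', 'fy', 'cx', 'cy', 'eye', 'rotation']
```

View pics/scene0.png

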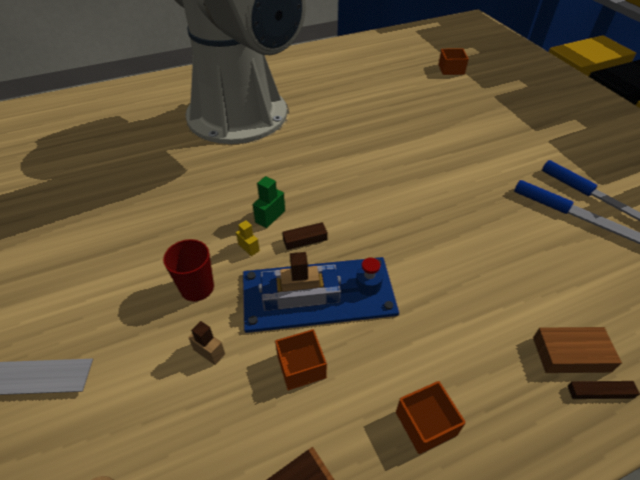

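View pics/top0.png

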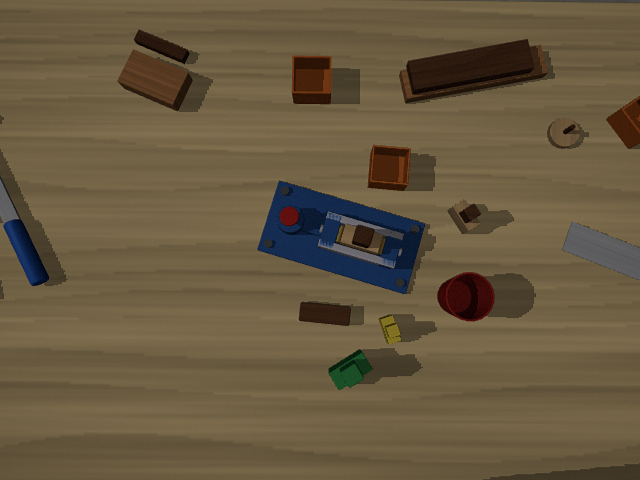

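The scene view shows the jig with the plunger cap at (371,266) and the post at (299,265). In the top view the cap is at (290,216), the post at (363,237), the bin next to the jig at (390,167), the offcut at (325,314) and the cup at (466,297).

```bash
cat > h.py <<'E'
import numpy as np,cv2
from scipy.spatial.transform import Rotation as Ro
def ray(f,u,v,z):
    R=Ro.from_euler('xyz',f["rotation"]).as_matrix()
    d=R@np.array([(u-f["cx"])/f["fx"],-(v-f["cy"])/f["fy"],-1])
    return f["eye"]+d*(z-f["eye"][2])/d[2]
def blob(m,k):
    n,l,s,c=cv2.connectedComponentsWithStats(m.astype(np.uint8))
    i=sorted(range(1,n),key=lambda i:-s[i,4])[:k]
    return [(c[j],s[j],l==j) for j in i]
E
python3 - <<'E'
from h import *
for n in("top","scene"):
    f=dict(np.load(n+"0.npz"));hsv=cv2.cvtColor(f["img"],cv2.COLOR_BGR2HSV);H,S,V=[hsv[...,i].astype(int) for i in range(3)]
    red=((H<4)|(H>176))&(S>180)&(V>120)
    for c,s,m in blob(red,3): print(n,"red",c,s,ray(f,*c,68))
    blue=(H>105)&(H<125)&(S>150)
    for c,s,m in blob(blue,2):
        cn=max(cv2.findContours(m.astype(np.uint8),0,2)[0],key=cv2.contourArea)
        b=cv2.boxPoints(cv2.minAreaRect(cn))
        print("blue",c,s[4],[ray(f,*p,10).round(0)[:2] for p in b])
    box=(slice(225,255),slice(345,385)) if n=="top" else (slice(250,285),slice(285,312))
    m=np.zeros_like(H);m[box]=((V<110)&(H<25)&(S>80))[box]
    for c,s,m in blob(m,1): print("post",c,s,ray(f,*c,100))
f=dict(np.load("top0.npz"));z=f["z_map"]
R=Ro.from_euler('xyz',f["rotation"]).as_matrix()
u,v=np.meshgrid(np.arange(640),np.arange(480))
P=np.stack([(u-f["cx"])/f["fx"]*z,-(v-f["cy"])/f["fy"]*z,-z],-1)@R.T+f["eye"]
for nm,b,lo,hi in(("post",(220,260,340,390),92,112),("cap",(200,235,270,310),62,76)):
    q=P[b[0]:b[1],b[2]:b[3]].reshape(-1,3);q=q[(q[:,2]>lo)&(q[:,2]<hi)]
    print(nm,len(q),q.mean(0),q.min(0),q.max(0), np.median(q,0))
E
```

```text
blue [337.95165051 236.7850043 ] 8149 [array([559., 105.]), array([674.,  74.]), array([ 603., -168.]), array([ 490., -133.])]
blue [ 25.82286147 251.89250568] 1321 [array([596., 519.]), array([610., 492.]), array([509., 436.]), array([495., 463.])]
post [366.54824561 239.78070175] [345 225  40  30 684] [566.27253485 -63.58403347 100.        ]
blue [502.43833987  17.60280652] 8409 [array([-289.,  403.]), array([-725.,  625.]), array([ -77., 1473.]), array([ 212., 1122.])]
blue [321.71635465 298.67255387] 5662 [array([ 492., -142.]), array([564., 118.]), array([678.,  66.]), array([ 609., -167.])]
post [297.52422907 269.54478708] [285 252  27  33 681] [594.81466822 -70.09553883 100.        ]
post 329 [573.35541883 -58.74697221 100.38185473] [558.73693305 -74.18567887  93.22830588] [589.12751061 -43.99213726 104.50746916] [573.08181779 -58.54951084 100.49058587]
cap 301 [605.1830543   51.23772212  68.54139364] [591.08196122  37.11125244  63.48864676] [620.49375661  65.85229559  72.41178377] [604.94174212  50.91700023  68.63055726]
```

Call:
{"name": "apply_moves", "arguments": {"deltas": [{"claw": 1,"delta_pos": [4.2,-3.4,0],"yaw": 0},{"claw": 1,"delta_pos": [4.2,-3.4,0],"yaw": 0},{"claw": 1,"delta_pos": [4.2,-3.4,0],"yaw": 0},{"claw": 1,"delta_pos": [4.2,-3.4,0],"yaw": 0},{"claw": 1,"delta_pos": [4.2,-3.4,0],"yaw": 0},{"claw": 1,"delta_pos": [4.2,-3.4,0],"yaw": 0},{"claw": 1,"delta_pos": [4.2,-3.4,0],"yaw": 0},{"claw": 1,"delta_pos": [4.2,-3.4,0],"yaw": 0}], "grip_force": 30}}

```text
clock: 1.1
eef_pos: [433.2, -222.6, 404.6]
tcp_rot: [-3.142, 0.0, 0.332]
contact_force: [1.0, -0.0, 0.0]
opening: -0.003
grasp_force: 0.0
```

Call:
{"name": "apply_moves", "arguments": {"deltas": [{"claw": 1,"delta_pos": [4.2,-3.4,0],"yaw": 0},{"claw": 1,"delta_pos": [4.2,-3.4,0],"yaw": 0},{"claw": 1,"delta_pos": [4.2,-3.4,0],"yaw": 0},{"claw": 1,"delta_pos": [4.2,-3.4,0],"yaw": 0},{"claw": 1,"delta_pos": [4.2,-3.4,0],"yaw": 0},{"claw": 1,"delta_pos": [4.2,-3.4,0],"yaw": 0}]}}

```text
clock: 1.85
eef_pos: [605.1, 52.4, 404.4]
tcp_rot: [3.142, 0.0, 0.332]
contact_force: [0.4, -1.1, -0.3]
opening: -0.001
grasp_force: 0.0
```

Call:
{"name": "apply_moves", "arguments": {"deltas": [{"claw": 1,"delta_pos": [0,0,0],"yaw": -0.16},{"claw": 1,"delta_pos": [0,0,0],"yaw": -0.16},{"claw": 1,"delta_pos": [0,0,2],"yaw": -0.16},{"claw": 1,"delta_pos": [0,0,3],"yaw": -0.16},{"claw": 1,"delta_pos": [0,0,3],"yaw": -0.16},{"claw": 1,"delta_pos": [0,0,3],"yaw": -0.156},{"claw": 1,"delta_pos": [0,0,0],"yaw": 0},{"claw": 1,"delta_pos": [0,0,0],"yaw": 0}]}}

```text
clock: 2.85
eef_pos: [604.8, 50.7, 295.5]
tcp_rot: [3.141, -0.0, 1.284]
contact_force: [-0.0, -0.9, 1.1]
opening: 0.005
grasp_force: 0.0
```

Call:
{"name": "apply_moves", "arguments": {"deltas": [{"claw": 1,"delta_pos": [0,0,2.5],"yaw": 0},{"claw": 1,"delta_pos": [0,0,2.5],"yaw": 0},{"claw": 1,"delta_pos": [0,0,0.5],"yaw": 0},{"claw": 1,"delta_pos": [0,0,0.5],"yaw": 0},{"claw": 1,"delta_pos": [0,0,0.5],"yaw": 0},{"claw": 1,"delta_pos": [0,0,0.3],"yaw": 0},{"claw": 1,"delta_pos": [0,0,0],"yaw": 0}]}}

```text
clock: 3.72
eef_pos: [604.5, 50.7, 229.1]
tcp_rot: [-3.141, 0.0, 1.286]
contact_force: [-6.3, -1.0, 11.1]
opening: 0.0
grasp_force: 5.3
```

Call:
{"name": "apply_moves", "arguments": {"deltas": [{"claw": 1,"delta_pos": [0,0,0.2],"yaw": 0},{"claw": 1,"delta_pos": [0,0,0.15],"yaw": 0},{"claw": 1,"delta_pos": [0,0,0],"yaw": 0}]}}

```text
clock: 4.1
eef_pos: [604.5, 50.6, 226.4]
tcp_rot: [3.141, -0.0, 1.286]
contact_force: [-9.2, -0.8, 18.9]
opening: -0.0
grasp_force: 9.4
```

Call:
{"name": "apply_moves", "arguments": {"deltas": [{"claw": 1,"delta_pos": [0,0,0.15],"yaw": 0},{"claw": 1,"delta_pos": [0,0,0],"yaw": 0},{"claw": 1,"delta_pos": [0,0,0],"yaw": 0}]}}

```text
clock: 4.47
eef_pos: [604.6, 50.6, 226.2]
tcp_rot: [3.141, -0.0, 1.286]
contact_force: [-14.3, -1.1, 32.3]
opening: -0.001
grasp_force: 16.2
```

Call:
{"name": "apply_moves", "arguments": {"deltas": [{"claw": 1,"delta_pos": [0,0,-2],"yaw": 0},{"claw": 1,"delta_pos": [0,0,-4],"yaw": 0},{"claw": 0.5,"delta_pos": [0,0,-4],"yaw": 0},{"claw": -1,"delta_pos": [-3,0,0],"yaw": 0},{"claw": -1,"delta_pos": [-4,0,0],"yaw": 0},{"claw": -1,"delta_pos": [-3.4,0,0],"yaw": 0},{"claw": -1,"delta_pos": [-1,0,0],"yaw": 0},{"claw": -1,"delta_pos": [0,0,0],"yaw": 0}]}}

```text
clock: 5.48
eef_pos: [572.9, -59.0, 322.7]
tcp_rot: [3.14, -0.001, 1.286]
contact_force: [-0.3, -0.1, -0.4]
opening: 1.003
grasp_force: 0.0
```

```bash
python3 - <<'E'
from h import *
from rig import r
s=r.sense();print(s["eef_pos"],s["tcp_rot"],s["opening"])
f=r.grab_frame("wrist");cv2.imwrite("pics/w1.png",f["img"])
T=f["T_tool_cam"];z=f["z_map"];u,v=np.meshgrid(np.arange(640),np.arange(480))
P=np.stack([(u-f["cx"])/f["fx"]*z,-(v-f["cy"])/f["fy"]*z,-z],-1)@T[:3,:3].T+T[:3,3]
W=P@Ro.from_euler('xyz',s["tcp_rot"]).as_matrix().T+s["eef_pos"]
W[z==0]=0
yj=np.array([np.cos(1.286),np.sin(1.286)]);xj=np.array([yj[1],-yj[0]])
for nm,lo,hi,c in(("post",98,112,(573.3,-58.7)),("cap",62,74,(605,51)),("shoulder",60,70,(573.3,-58.7))):
    d=W[...,:2]-c;m=(W[...,2]>lo)&(W[...,2]<hi)&(np.hypot(d[...,0],d[...,1])<38)
    q=W[m];print(nm,len(q))
    if len(q):
        a=(q[:,:2]-c)@xj;b=(q[:,:2]-c)@yj
        print(np.median(q[:,2]),"jx",np.percentile(a,[1,50,99]),"jy",np.percentile(b,[1,50,99]))
E
```

```text
[572.945245   -59.0340109  322.72686533] [ 3.14013165e+00 -5.27214967e-04  1.28600825e+00] 1.0028706307490094
post 1980
104.99480345737999 jx [-12.88979638  -0.28124868  12.33264456] jy [-12.87201002   1.0025895   12.17528535]
cap 2318
68.29340827193039 jx [-14.16277627  -0.5548299   13.24698008] jy [-14.07193969  -0.04239568  13.38922461]
shoulder 1342
65.12102474409207 jx [-14.98548392  -0.19635784  14.45803797] jy [ 5.08609323 20.21973015 29.22165775]
```

View pics/w1.png

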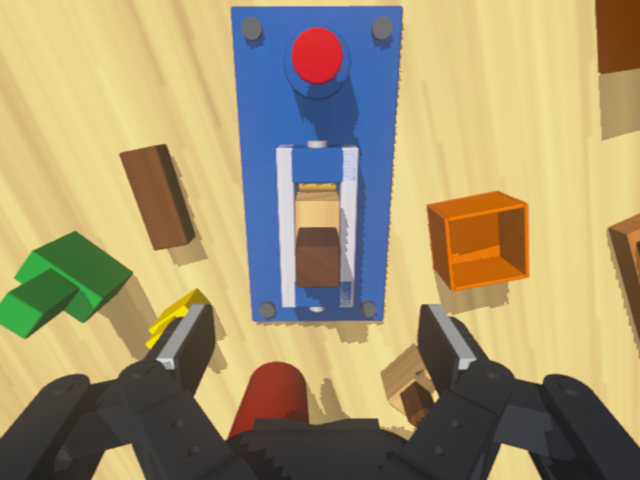

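The wrist view shows the cap back up at (317,55), the block raised 5 mm, and the fingers astride the post at (318,260). Next I go down and grip.

Call:
{"name": "apply_moves", "arguments": {"deltas": [{"claw": -1,"delta_pos": [0,0,3],"yaw": 0},{"claw": -1,"delta_pos": [0,0,3],"yaw": 0},{"claw": -1,"delta_pos": [0,0,2],"yaw": 0},{"claw": 1,"delta_pos": [0,0,0],"yaw": 0},{"claw": 1,"delta_pos": [0,0,0],"yaw": 0},{"claw": 1,"delta_pos": [0,0,0],"yaw": 0},{"claw": 1,"delta_pos": [0,0,0],"yaw": 0}], "grip_force": 60}}

```text
clock: 6.4
eef_pos: [573.1, -58.8, 242.4]
tcp_rot: [3.14, -0.0, 1.288]
contact_force: [2.1, 0.7, -0.9]
opening: 0.294
grasp_force: 62.5
```

```bash
cat > tilt.py <<'E'
from h import *
from rig import r
def tilt(save=None):
    s=r.sense();f=r.grab_frame("wrist")
    if save: cv2.imwrite(save,f["img"])
    T=f["T_tool_cam"];z=f["z_map"];u,v=np.meshgrid(np.arange(640),np.arange(480))
    P=np.stack([(u-f["cx"])/f["fx"]*z,-(v-f["cy"])/f["fy"]*z,-z],-1)@T[:3,:3].T+T[:3,3]
    W=P@Ro.from_euler('xyz',s["tcp_rot"]).as_matrix().T+s["eef_pos"]
    hsv=cv2.cvtColor(f["img"],cv2.COLOR_BGR2HSV)
    c=(573.2,-58.5);yj=np.array([np.cos(1.288),np.sin(1.288)]);xj=np.array([yj[1],-yj[0]])
    a=(W[...,:2]-c)@xj;b=(W[...,:2]-c)@yj;Z=W[...,2]
    print("clock",s["clock"],"F",s["contact_force"].round(1),"tool jx,jy",((s["eef_pos"][:2]-c)@xj).round(1),((s["eef_pos"][:2]-c)@yj).round(1),"z",s["eef_pos"][2].round(1))
    for nm,m in(("shoulder",(abs(a)<12)&(b>18)&(b<38)&(Z>55)&(Z<130)&(z>0)),):
        if m.sum()<30: print(nm,m.sum());continue
        B,q=b[m],Z[m]
        for _ in range(4):
            p=np.polyfit(B,q,1);e=abs(np.polyval(p,B)-q);k=e<max(1.5,2*np.median(e));B,q=B[k],q[k]
        print(nm,len(B),"tilt to +y deg",-np.degrees(np.arctan(p[0])).round(2),"z at 20:",np.polyval(p,20).round(1),"b range",B.min().round(1),B.max().round(1))
if __name__=="__main__":
    import sys;tilt(sys.argv[1] if len(sys.argv)>1 else None)
E
python3 tilt.py pics/w2.png
```

```text
clock 6.4 F [ 2.1  0.7 -0.9] tool jx,jy -0.1 -0.3 z 242.4
shoulder 1154 tilt to +y deg 5.08 z at 20: 64.8 b range 18.0 29.4
```

Call:
{"name": "apply_moves", "arguments": {"deltas": [{"claw": 1,"delta_pos": [0.3,0,0],"yaw": 0},{"claw": 1,"delta_pos": [0.3,0,0],"yaw": 0},{"claw": 1,"delta_pos": [0,0,0],"yaw": 0}]}}

```text
clock: 6.82
eef_pos: [574.3, -54.8, 242.4]
tcp_rot: [3.14, 0.004, 1.289]
contact_force: [-2.3, -17.1, 5.0]
opening: 0.291
grasp_force: 63.2
```

```bash
python3 tilt.py pics/w3.png
```

```text
clock 6.825 F [ -2.3 -17.1   5. ] tool jx,jy 0.0 3.8 z 242.4
shoulder 1453 tilt to +y deg 3.81 z at 20: 64.7 b range 18.0 32.5
```

View pics/w3.png

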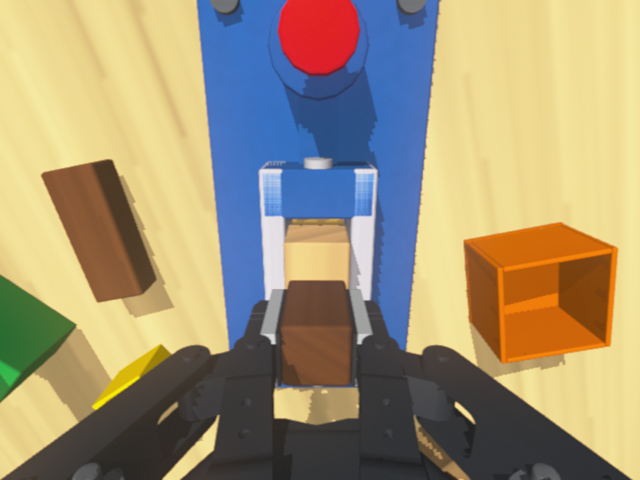

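The wrist view shows the post's +y face (rows 282–328), its top (330–384), and the shoulder (rows 228–280). I'll fit the tilt on eroded colour regions.

```bash
python3 - <<'E'
s=open('tilt.py').read()
i=s.index('    for nm,m in');j=s.index('if __name__')
s=s[:i]+'''    H,S,V=[hsv[...,k].astype(int) for k in range(3)]
    near=(abs(a)<11)&(b>-40)&(b<45)&(z>0)
    er=lambda m:cv2.erode(m.astype(np.uint8),np.ones((5,5)))>0
    for nm,m in(("shoulder",near&(Z>50)&(Z<150)&(V>150)&(S>60)&(b>10)),("post",near&(V<130)&(H<20)&(Z>50)&(Z<170))):
        q=np.c_[b[er(m)],Z[er(m)]]
        if nm=="post" and len(q)>50:
            zt=np.percentile(q[:,1],95);top=q[q[:,1]>zt-4];print(" post top z",zt.round(1),"b",np.percentile(top[:,0],[1,99]).round(1))
            F=q[(q[:,1]<zt-8)];p=np.polyfit(F[:,1],F[:,0],1) if len(F)>30 else [0,0];print("  face n",len(F),"tilt",np.degrees(np.arctan(p[0])).round(2))
            q=top
        if len(q)<50: print(nm,len(q));continue
        p=np.polyfit(q[:,0],q[:,1],1);print(" ",nm,len(q),"tilt",-np.degrees(np.arctan(p[0])).round(2),"b",np.percentile(q[:,0],[1,99]).round(1),"z",np.median(q[:,1]).round(1))
'''+s[j:]
open('tilt.py','w').write(s)
E
python3 tilt.py
```

```text
clock 6.875 F [ -2.1 -16.5   4.8] tool jx,jy 0.0 3.7 z 242.4
  shoulder 1758 tilt 11.59 b [14.7 32.2] z 64.3
 post top z 105.3 b [-8.6 15.4]
  face n 1539 tilt 0.24
  post 2486 tilt -12.09 b [-8.6 15.4] z 104.5
```

Call:
{"name": "apply_moves", "arguments": {"deltas": [{"claw": 1,"delta_pos": [0.3,0,0],"yaw": 0},{"claw": 1,"delta_pos": [0.1,0,0],"yaw": 0},{"claw": 1,"delta_pos": [0,0,0],"yaw": 0}]}}

```text
clock: 7.3
eef_pos: [575.4, -51.7, 242.7]
tcp_rot: [3.14, 0.005, 1.289]
contact_force: [-3.4, -20.6, 8.3]
opening: 0.299
grasp_force: 64.0
```

```bash
python3 tilt.py
```

```text
clock 7.3 F [ -3.4 -20.6   8.3] tool jx,jy 0.2 7.1 z 242.7
  shoulder 1640 tilt 12.52 b [16.6 33.8] z 64.1
 post top z 105.9 b [-5.5 18.4]
  face n 1527 tilt 2.16
  post 2566 tilt -17.85 b [-5.5 18.4] z 105.0
```

Call:
{"name": "apply_moves", "arguments": {"deltas": [{"claw": 1,"delta_pos": [0.2,0,0],"yaw": 0},{"claw": 1,"delta_pos": [0.2,0,0],"yaw": 0},{"claw": 1,"delta_pos": [0,0,0],"yaw": 0}], "grip_force": 35}}

```text
clock: 7.72
eef_pos: [576.5, -47.7, 242.9]
tcp_rot: [3.14, 0.004, 1.289]
contact_force: [-3.8, -20.0, 10.2]
opening: 0.292
grasp_force: 64.6
```

```bash
python3 tilt.py pics/w4.png
```

```text
clock 7.725 F [ -3.8 -20.   10.2] tool jx,jy 0.2 11.3 z 242.9
  shoulder 1454 tilt 10.85 b [18.3 35.2] z 63.5
 post top z 106.7 b [-1.9 22. ]
  face n 1415 tilt 5.32
  post 2093 tilt -3.22 b [-1.9 22. ] z 105.7
```

Call:
{"name": "apply_moves", "arguments": {"deltas": [{"claw": 1,"delta_pos": [0.2,0,0],"yaw": 0},{"claw": 1,"delta_pos": [0.2,0,0],"yaw": 0},{"claw": 1,"delta_pos": [0,0,0],"yaw": 0}]}}

```text
clock: 8.15
eef_pos: [577.7, -43.9, 243.0]
tcp_rot: [3.14, 0.004, 1.289]
contact_force: [-3.6, -18.9, 11.5]
opening: 0.293
grasp_force: 64.6
```

```bash
python3 tilt.py pics/w5.png
```

```text
clock 8.15 F [ -3.6 -18.9  11.5] tool jx,jy 0.2 15.2 z 243.0
  shoulder 1480 tilt 12.95 b [20.  36.5] z 63.1
 post top z 107.6 b [ 1.5 25. ]
  face n 1279 tilt 8.1
  post 1257 tilt 2.67 b [ 1.5 25. ] z 106.6
```

Tilt toward the plunger is about 8°. Now the other way.

Call:
{"name": "apply_moves", "arguments": {"deltas": [{"claw": 1,"delta_pos": [-0.6,0,0],"yaw": 0},{"claw": 1,"delta_pos": [-0.6,0,0],"yaw": 0},{"claw": 1,"delta_pos": [-0.6,0,0],"yaw": 0},{"claw": 1,"delta_pos": [-0.6,0,0],"yaw": 0},{"claw": 1,"delta_pos": [-0.5,0,0],"yaw": 0},{"claw": 1,"delta_pos": [-0.4,0,0],"yaw": 0},{"claw": 1,"delta_pos": [0,0,0],"yaw": 0}]}}

```text
clock: 9.07
eef_pos: [569.9, -71.0, 243.5]
tcp_rot: [3.138, -0.005, 1.286]
contact_force: [3.0, 18.8, 10.7]
opening: 0.296
grasp_force: 67.1
```

```bash
python3 tilt.py pics/w6.png
```

```text
clock 9.075 F [ 3.  18.8 10.7] tool jx,jy 0.4 -12.9 z 243.5
  shoulder 1644 tilt 38.46 b [11.3 23.7] z 69.5
 post top z 146.0 b [-3.7  5.6]
  face n 5089 tilt -27.56
  post 448 tilt -53.97 b [-3.7  5.6] z 146.8
```

Call:
{"name": "apply_moves", "arguments": {"deltas": [{"claw": 1,"delta_pos": [-0.3,0,0],"yaw": 0},{"claw": 1,"delta_pos": [0,0,0],"yaw": 0}]}}

```text
clock: 9.38
eef_pos: [569.2, -73.6, 243.9]
tcp_rot: [3.138, -0.006, 1.286]
contact_force: [2.5, 20.6, 15.9]
opening: 0.298
grasp_force: 68.0
```

```bash
sed -i 's/(Z<170)/(Z<114)/' tilt.py; python3 tilt.py pics/w7.png
```

```text
clock 9.375 F [ 2.5 20.6 15.9] tool jx,jy 0.4 -15.6 z 243.9
  shoulder 1524 tilt 48.09 b [11.4 23. ] z 70.7
 post top z 109.0 b [-25.3  -1.3]
  face n 1954 tilt -8.07
  post 2635 tilt -3.72 b [-25.3  -1.3] z 107.5
```

View pics/w7.png

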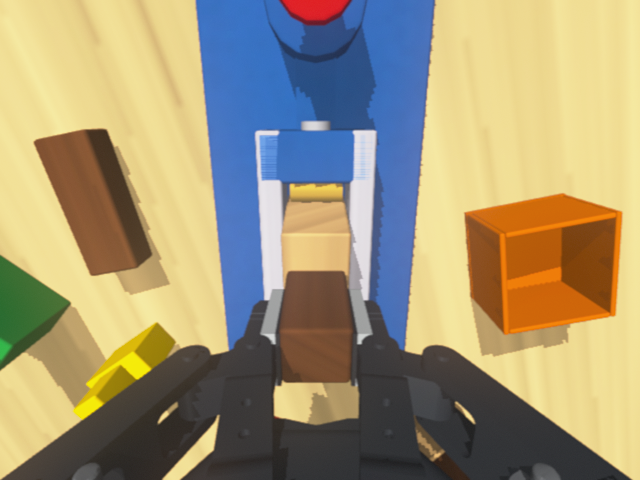

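The view shows the block tilted away from the plunger (shoulder's +y end lifted, gap at (316,190)), about 8°. Both rocks are done, so I lift while rocking.

Call:
{"name": "apply_moves", "arguments": {"deltas": [{"claw": 1,"delta_pos": [0.4,0,-0.4],"yaw": 0},{"claw": 1,"delta_pos": [0.6,0,-0.4],"yaw": 0},{"claw": 1,"delta_pos": [0.6,0,-0.3],"yaw": 0},{"claw": 1,"delta_pos": [0.6,0,-0.2],"yaw": 0},{"claw": 1,"delta_pos": [0.6,0,-0.2],"yaw": 0},{"claw": 1,"delta_pos": [0,0,0],"yaw": 0}], "grip_force": 70}}

```text
clock: 10.18
eef_pos: [575.1, -50.4, 256.1]
tcp_rot: [-3.141, 0.003, 1.289]
contact_force: [-0.2, -12.2, -6.0]
opening: 0.292
grasp_force: 70.4
```

```bash
python3 tilt.py pics/w8.png
```

```text
clock 10.175 F [ -0.2 -12.2  -6. ] tool jx,jy -0.5 8.3 z 256.1
  shoulder 1890 tilt 27.36 b [18.2 34.9] z 76.1
 post top z 110.6 b [20.3 21.7]
  face n 770 tilt 5.49
  post 277 tilt -70.4 b [20.3 21.7] z 109.3
```

Call:
{"name": "apply_moves", "arguments": {"deltas": [{"claw": 1,"delta_pos": [-0.5,0,-0.3],"yaw": 0},{"claw": 1,"delta_pos": [-0.6,0,-0.3],"yaw": 0},{"claw": 1,"delta_pos": [-0.6,0,-0.3],"yaw": 0},{"claw": 1,"delta_pos": [0.3,0,-0.3],"yaw": 0},{"claw": 1,"delta_pos": [0.4,0,-0.4],"yaw": 0},{"claw": 1,"delta_pos": [0,0,-0.5],"yaw": 0},{"claw": 1,"delta_pos": [0,0,-0.5],"yaw": 0},{"claw": 1,"delta_pos": [0,0,0],"yaw": 0}]}}

```text
clock: 11.22
eef_pos: [572.7, -58.8, 283.2]
tcp_rot: [3.141, -0.0, 1.288]
contact_force: [-0.5, -0.2, -1.5]
opening: 0.294
grasp_force: 72.9
```

```bash
sed -i 's/(Z<114)/(Z<150)/' tilt.py; python3 tilt.py pics/w9.png; python3 - <<'E'
from rig import r
import cv2
cv2.imwrite("pics/s9.png",r.grab_frame("scene")["img"][200:360,180:420].repeat(3,0).repeat(3,1))
E
```

```text
clock 11.225 F [-0.5 -0.2 -1.5] tool jx,jy -0.4 -0.5 z 283.2
  shoulder 2554 tilt 54.91 b [16.7 37.9] z 106.1
 post top z 145.8 b [-10.8  12.9]
  face n 1667 tilt -5.95
  post 2576 tilt -2.69 b [-10.8  12.9] z 144.7
```

View pics/s9.png

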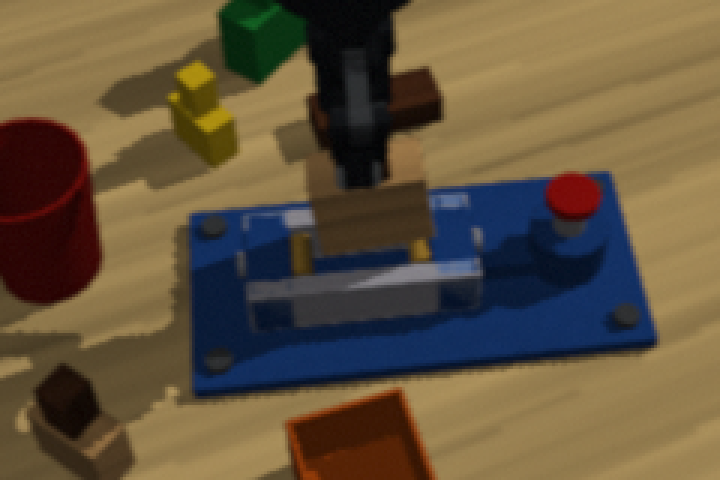

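The block is free above the pocket but still tilted about 5–6° away from the plunger. I'll press its low −y edge on the housing top to square it.

Call:
{"name": "apply_moves", "arguments": {"deltas": [{"claw": 1,"delta_pos": [-1.3,0,0],"yaw": 0},{"claw": 1,"delta_pos": [-1.2,0,0],"yaw": 0},{"claw": 1,"delta_pos": [0,0,0.4],"yaw": 0},{"claw": 1,"delta_pos": [0,0,0.4],"yaw": 0},{"claw": 1,"delta_pos": [0,0,0.2],"yaw": 0},{"claw": 1,"delta_pos": [0,0,0],"yaw": 0}], "grip_force": 30}}

```text
clock: 12.08
eef_pos: [565.7, -82.6, 273.2]
tcp_rot: [-3.141, 0.0, 1.288]
contact_force: [-2.8, -0.3, 8.2]
opening: 0.293
grasp_force: 74.1
```

Call:
{"name": "apply_moves", "arguments": {"deltas": [{"claw": 1,"delta_pos": [0,0,0.1],"yaw": 0},{"claw": 1,"delta_pos": [0,0,0.1],"yaw": 0},{"claw": 1,"delta_pos": [0,0,0],"yaw": 0}]}}

```text
clock: 12.45
eef_pos: [565.8, -82.5, 273.0]
tcp_rot: [3.141, 0.0, 1.288]
contact_force: [-8.1, 2.1, 26.1]
opening: 0.296
grasp_force: 76.9
```

```bash
python3 tilt.py
```

```text
clock 12.45 F [-8.1  2.1 26.1] tool jx,jy -0.4 -25.1 z 273.0
  shoulder 500 tilt 83.86 b [10.3 12.8] z 65.9
 post top z 135.6 b [-35.6 -11.7]
  face n 1783 tilt -5.62
  post 2867 tilt -2.11 b [-35.6 -11.7] z 134.4
```

Call:
{"name": "apply_moves", "arguments": {"deltas": [{"claw": 1,"delta_pos": [0,0,0.1],"yaw": 0},{"claw": 1,"delta_pos": [0,0,0],"yaw": 0},{"claw": 1,"delta_pos": [0,0,0],"yaw": 0}], "grip_force": 20}}

```text
clock: 12.88
eef_pos: [566.1, -82.3, 272.7]
tcp_rot: [3.141, -0.001, 1.288]
contact_force: [-9.9, 3.6, 33.0]
opening: 0.294
grasp_force: 77.8
```

```bash
python3 tilt.py
```

```text
clock 12.875 F [-9.9  3.6 33. ] tool jx,jy -0.2 -24.8 z 272.7
  shoulder 586 tilt 84.22 b [10.3 12.8] z 66.4
 post top z 135.4 b [-35.2 -11.2]
  face n 1744 tilt -5.29
  post 2721 tilt -2.25 b [-35.2 -11.2] z 134.3
```

Call:
{"name": "apply_moves", "arguments": {"deltas": [{"claw": 1,"delta_pos": [0,0,-0.8],"yaw": 0},{"claw": 1,"delta_pos": [0.9,0,0],"yaw": 0},{"claw": 1,"delta_pos": [1.0,0,0],"yaw": 0},{"claw": 1,"delta_pos": [0,0,0.5],"yaw": 0},{"claw": 1,"delta_pos": [0,0,0.5],"yaw": 0},{"claw": 1,"delta_pos": [0,0,0.3],"yaw": 0},{"claw": 1,"delta_pos": [0,0,0],"yaw": 0}]}}

```text
clock: 13.8
eef_pos: [571.2, -64.8, 265.0]
tcp_rot: [3.141, -0.0, 1.287]
contact_force: [0.5, 0.8, 5.5]
opening: 0.295
grasp_force: 74.1
```

Call:
{"name": "apply_moves", "arguments": {"deltas": [{"claw": 1,"delta_pos": [0.4,0,0],"yaw": 0},{"claw": 1,"delta_pos": [0.4,0,0],"yaw": 0},{"claw": 1,"delta_pos": [0.3,0,0],"yaw": 0},{"claw": 1,"delta_pos": [0,0,0],"yaw": 0}]}}

```text
clock: 14.3
eef_pos: [574.0, -56.3, 266.6]
tcp_rot: [3.14, 0.004, 1.289]
contact_force: [-8.2, -15.5, 22.5]
opening: 0.293
grasp_force: 77.2
```

```bash
python3 tilt.py
```

```text
clock 14.3 F [ -8.2 -15.5  22.5] tool jx,jy 0.1 2.3 z 266.6
  shoulder 2390 tilt 42.04 b [16.5 35.5] z 89.3
 post top z 129.3 b [-9.1 14.9]
  face n 1641 tilt -3.16
  post 2643 tilt -0.56 b [-9.1 14.9] z 128.5
```

Call:
{"name": "apply_moves", "arguments": {"deltas": [{"claw": 1,"delta_pos": [0.2,0,0],"yaw": 0},{"claw": 1,"delta_pos": [0.2,0,0],"yaw": 0},{"claw": 1,"delta_pos": [0,0,0],"yaw": 0}]}}

```text
clock: 14.72
eef_pos: [575.1, -52.8, 267.2]
tcp_rot: [3.14, 0.005, 1.289]
contact_force: [-10.1, -16.6, 29.4]
opening: 0.294
grasp_force: 79.0
```

```bash
python3 tilt.py
```

```text
clock 14.725 F [-10.1 -16.6  29.4] tool jx,jy 0.2 6.0 z 267.2
  shoulder 2284 tilt 46.16 b [18.6 36.2] z 89.3
 post top z 130.2 b [-5.7 18.3]
  face n 1575 tilt -0.77
  post 2556 tilt 1.27 b [-5.7 18.3] z 129.5
```

Call:
{"name": "apply_moves", "arguments": {"deltas": [{"claw": 1,"delta_pos": [-0.3,0,-0.2],"yaw": 0},{"claw": 1,"delta_pos": [-0.1,0,-0.6],"yaw": 0},{"claw": 1,"delta_pos": [0,0,-0.7],"yaw": 0},{"claw": 1,"delta_pos": [-0.2,0,-0.7],"yaw": 0},{"claw": 1,"delta_pos": [-0.2,0,-0.5],"yaw": 0},{"claw": 1,"delta_pos": [0,0,0],"yaw": 0},{"claw": 1,"delta_pos": [0,0,0],"yaw": 0},{"claw": 1,"delta_pos": [0,0,0],"yaw": 0}]}}

```text
clock: 15.78
eef_pos: [572.8, -57.8, 291.4]
tcp_rot: [-3.141, 0.0, 1.288]
contact_force: [-0.3, -1.0, -0.9]
opening: 0.292
grasp_force: 75.0
```

```bash
python3 tilt.py; python3 - <<'E'
from rig import r
import cv2
cv2.imwrite("pics/s10.png",r.grab_frame("scene")["img"][180:400,150:450].repeat(2,0).repeat(2,1))
E
```

```text
clock 15.775 F [-0.3 -1.  -0.9] tool jx,jy -0.6 0.6 z 291.4
  shoulder 2562 tilt 50.93 b [14.  32.3] z 113.6
 post top z 147.1 b [12.5 14.1]
  face n 1118 tilt -1.4
  post 422 tilt 10.53 b [12.5 14.1] z 145.7
```

View pics/s10.png

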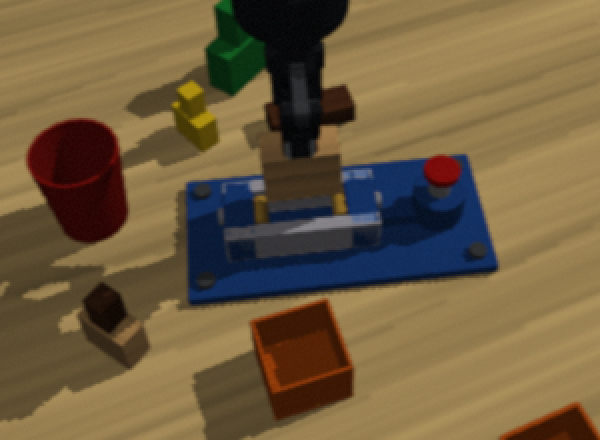

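The block hangs parallel to the jig and clear above it at about (300,165). The plunger is up, and the bin, offcut and cup haven't moved. I'm handing in.

```bash
python3 -c "
from rig import r
print(r.sign_off())"
```

```text
the job is handed in; nothing more can be done
None
```

The job is handed in, though no verdict came back: the plunger was pressed and came back up, and the block was rocked about 8° each way. It is now held within about 2° of upright, roughly 22 mm above the rim and over the pocket.

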